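# Nest the hardware tins in the bench box

### The arm

A 7-joint arm with a two-finger parallel gripper is mounted at the origin on the work surface. World frame = base frame: x ahead of the robot, y to its left, z up, the work surface at z = 0. Lengths are in m, angles in rad, forces in N, time in s.
With the tool pointing down it reaches from about 0.4 to 0.85 m from the base axis. Payload 10.4 kg.
Tool frame: the origin (TCP) lies on the centre line of the jaws, within the pads' length; the fingertips stand 17 mm ahead of it and the grasp point (between the pads) lies 2 mm behind it; z points along the fingers, y is the line along which they close (so a half turn about z gives the same grasp; the last joint's range is limited). The gripper opens to 85 mm and grips with 20 to 120 N. Pads are 22 mm wide; open, the fingers measure 114 mm over their backs; the gripper's body (76 mm by 85 mm) begins 54 mm behind the grasp point. The pads swing forward as they close: fully open they stand 13 mm farther back than shut.
Start: joints at [1.113, 0.332, -0.065, 1.46, 0.022, 1.35, -0.088], TCP at [0.263, -0.567, 0.248] pointing down, gripper open.
Joint ranges: [-2.6, 2.6], [-0.5, 2.12], [-1.47, 1.34], [0.16, 2.42], [-1.27, 4.41], [0.06, 2.06], [-2.6, 2.6]. Speed limits (rad/s): [2.22, 2.22, 2.79, 2.79, 3.14, 3.14, 3.14].

### API

Orientations are given as a unit quaternion [x, y, z, w].
In Python, from workcell import sensors, imaging, order, spotter gives the robot as it stands. The module is installed in compiled form; this text tells all that it offers.
- The arm moves only by the shell command python3 -m inch 'ROWS' [FORCE]. ROWS is JSON, a list that holds one entry, the list of rows, each a list of 7 numbers: the shift along the tool's x, y, z in m, then the turn, a rotation vector about the tool's x, y, z in rad, then the closure, from -1 (fully open) to 1 (shut). In form: [[[x, y, z, ax, ay, az, hand], ...]]. A call has 1 to 10 rows; each row is the pose to reach, as a shift and turn from the pose commanded when the call began, along the tool's axes at that moment; what a row does not reach only later rows make up. A row lasts 1/10 s, in which the tool goes at most 50 mm and 8.59 degrees, less where a joint would pass 70% of its speed; a pose out of reach is approached as far as the arm can. A call with a gripper value outside its range is refused whole. The fingers move at their own pace and stop on an object; FORCE is the grip in N (left out, the last holds). Time passes only in rows, so rows that repeat a pose let the fingers close. It gives the time, the measured TCP pose, the force, the opening and the grip force at its end, in the units of the state.
- sensors.get_obs(): the state, without advancing time (a new reading comes with each control period).
- imaging.camera(name): name is "scene" or "top" or "wrist"; returns the picture (480x640x3 uint8, blue, green, red); there is no depth.
- imaging.calibration(name): a dict with "mtx" (3x3 intrinsics, pixels), "R" (3x3) and "t" (3): a world point X has camera coordinates R X + t; the wrist camera has in their place "tool_from_camera" (4x4, takes a point from camera to tool coordinates, whose origin is the TCP and whose axes are the flange's). Camera axes: x right, y down, z forward; pixel columns grow to the right and rows downward; lengths in m; the calibration is good to about 2 mm. A picture is of the moment at which its call begins: read the wrist's pose just before it. calibration takes no time and is no camera call.
- order.hand_in(): hands the job in; it is judged then, once.
Trained networks look in the newest picture that a camera, given by its name, has taken for a name from the list of things; names that differ only in an ending like _2 or _b are one class to them, and where a whole thing is asked for, a point or a joint stands for the part that bears it (a point fixed in the world has none). Each returns a list of dicts, best first, with "conf" (0 to 1); they miss things now and then, are a little off and sometimes report something else, mostly with a low value. They report only what shows in the picture. A call takes as long as a camera call. They do not tell look-alikes from the thing itself.
- spotter.look_for(label, camera): "pixel" ([column, row] in pixels, amid what is visible of it).
The state is a dict: "clock": time; "joint_pos": joint angles; "joint_velocities": joint speeds; "tau": joint torques, N m; "position": TCP position; "ee_rot": TCP orientation; "ft_force": force on the tool from outside, world axes, zero at the start; "torque": the same for the moment, N m; "grip_width": opening from 0.0 (shut) to 1.0 (fully open); "grasp_force": force on a finger pad.
Only numpy, scipy, OpenCV 4.12 (cv2) and the standard library are available. Lean on these libraries where they do the work, as an engineer would, in place of code of your own. Each camera call takes 0.05 s, during which the arm holds its last target. There are 200 camera calls.

### The job

Put the skateboard hardware tins away: slide the box's lid fully open (it may be bolted; if it does not give, twist its knob until it does), set the medium tin down inside the large tin in the box, and only then the small tin inside the medium one. Both must sit upright and fully home with the lid left open; keep the tins upright and handle them gently, and leave the wheel, the can and the screwdriver where they are.

Things in the scene. Friction and masses are not known exactly. Their poses are not given: they have to be found in the camera images.
- lid (a joint): white sliding lid with two red stripes over one half (the well) of a low wooden box with pale side rails: 280 x 147 mm, 66 mm high, as is the lid's face. 0 m = shut; it slides along the box's length to 0.14 m = fully open, parked over the solid half. Sliding takes about 2 N. It may be bolted at the start, which cannot be seen; bolted, it gives only 2 to 3 mm
- knob_center (a point): centre (half-way up) of the round black twist knob, without any mark, on the middle of the lid: 38 mm diameter, 30 mm tall, foot on the lid's face. It moves with the lid; own +y points the way the lid opens. It turns about the vertical with light friction (0.05 N m), stays where left, ends 1.3 rad either side of mid, starts anywhere within 1.1 rad of mid
- lid_face (a point): middle of the lid's upper face, under the knob. The knob works a hidden bolt beneath: it holds while the knob is within about 0.6 rad of mid and lets go beyond that on either side. A bolted lid is thus freed by turning the knob some 0.8 rad one way or, if it is still held, 0.8 rad from the first position the other way
- well (a point): centre of the floor of the square well (102 mm wide, floor 5 mm above the bench, walls up to 55 mm) under the shut lid, where the large tin lives. Own +y points along the box, the way the lid opens; own z is up
- large_center (a point): centre (half-way up, on the axis) of the large tin, standing loosely in the well under the lid; 98 mm outside diameter, 92 mm inside, 48 mm tall, no tab
- medium_center (a point): centre (half-way up, on the axis) of the medium tin with the yellow tab: 88 mm outside diameter, 82 mm inside, 53 mm tall to its rim, about 0.14 kg. It drops into the large tin with 2 mm to spare all round and then stands with its rim 8 mm above the large tin's rim
- medium_tab (a point): centre of the medium tin's yellow grip tab, 46.5 mm from the tin's axis along the tin's own +x, 17 mm above its rim, 70 mm above its underside; pinch it across its 10 mm (radially, one finger over the inside of the tin)
- small_center (a point): centre (half-way up, on the axis) of the small tin with the red tab: 78 mm outside diameter, 72 mm inside, 56 mm tall to its rim, about 0.11 kg. It drops into the medium tin with 2 mm to spare all round, its rim then 6 mm above the medium tin's. Its tab and the medium's start on opposite sides (left and right): keep them on different sides so that they do not clash
- small_tab (a point): centre of the small tin's red grip tab, 41.5 mm from the tin's axis along the tin's own +x, 17 mm above its rim, 73 mm above its underside; pinch it across its 10 mm, as the medium's
- large: the large tin, origin at the centre of its underside: plain aluminium round tin, open at the top, straight wall 3 mm, base 3 mm thick, foot slightly bevelled
- medium: the medium tin, origin at the centre of its underside: plain aluminium round tin, open at the top, straight wall 3 mm, base 3 mm thick, foot slightly bevelled; a yellow tab, 10 mm thick radially, 24 mm wide, 34 mm tall, stands upright on the rim at the tin's own +x side, its inner face 0.5 mm outside the tin's inside, so it overhangs the wall outwards
- small: the small tin, origin at the centre of its underside: plain aluminium round tin, open at the top, straight wall 3 mm, base 3 mm thick, foot slightly bevelled; a red tab, 10 mm thick radially, 24 mm wide, 34 mm tall, stands upright on the rim at the tin's own +x side, its inner face 0.5 mm outside the tin's inside, so it overhangs the wall outwards
- wheel_center (a point): bystander: centre of a dark red skateboard wheel lying flat, 66 mm diameter, 45 mm tall
- lube_center (a point): bystander: centre of an upright can, 52 mm diameter, 120 mm tall
- driver: bystander: screwdriver 190 mm long with an orange handle, lying along its own x
There are look-alikes about, which are no part of the job. What is shaped like the medium but turquoise is not meant.

How it is judged:
By the outcome, as a careful person would: the job done as asked, in the order asked, and still so for the second after the job is handed in, with the robot touching nothing.
It also fails if it takes over 72 s, if anything falls off the work surface, if the arm or the gripper's body presses on something with over 40 N, if the wrist force passes 120 N, or if a joint passes its speed limit or range.

## Working session

There is one attempt and no reset: what is moved stays moved. The work goes in short steps, Python scripts to look and compute and a shell command to move; the robot and the scene stay as the last step left them, time stands still between calls to the robot, and variables do not carry over. Pictures are saved under pics/ and viewed, at most 10 in all, crops included, and the job is handed in when it is done.

```bash
mkdir -p pics; cat > h.py <<'E'
import numpy as np,cv2
from workcell import sensors,imaging,order,spotter
from scipy.spatial.transform import Rotation as Ro
def ray(cam,px,z,obs=None):
    c=imaging.calibration(cam);K=np.array(c["mtx"])
    d=np.linalg.inv(K)@np.array([px[0],px[1],1.])
    if cam=="wrist":
        o=obs or sensors.get_obs();T=np.array(c["tool_from_camera"]);R=Ro.from_quat(o["ee_rot"]).as_matrix()
        C=R@T[:3,3]+o["position"];D=R@T[:3,:3]@d
    else:
        R=np.array(c["R"]);t=np.array(c["t"]);C=-R.T@t;D=R.T@d
    return C+D*(z-C[2])/D[2]
def proj(cam,X,obs=None):
    c=imaging.calibration(cam);K=np.array(c["mtx"]);X=np.array(X,float)
    if cam=="wrist":
        o=obs or sensors.get_obs();T=np.array(c["tool_from_camera"]);R=Ro.from_quat(o["ee_rot"]).as_matrix()
        p=T[:3,:3].T@(R.T@(X-o["position"])-T[:3,3])
    else: p=np.array(c["R"])@X+np.array(c["t"])
    p=K@p;return p[:2]/p[2]
E
python3 - <<'E'
from h import *
np.set_printoptions(precision=4,suppress=True)
o=sensors.get_obs();print({k:np.round(v,3) for k,v in o.items()});print(Ro.from_quat(o["ee_rot"]).as_matrix())
for n in ["top","scene","wrist"]: cv2.imwrite(f"pics/{n}0.png",imaging.camera(n))
Z=dict(lid=.066,knob_center=.081,medium_tab=.07,small_tab=.073,medium_center=.027,small_center=.028,wheel_center=.022,lube_center=.06,driver=.015)
for l,z in Z.items():
    for r in spotter.look_for(l,"top")[:3]: print(l,np.round(r["pixel"]),round(r["conf"],2),ray("top",r["pixel"],z))
print(imaging.calibration("wrist"))
E
```

```text
{'clock': np.float64(0.0), 'joint_pos': array([ 1.113,  0.333, -0.065,  1.461,  0.022,  1.35 , -0.089]), 'joint_velocities': array([-0.   ,  0.001, -0.001,  0.001, -0.001,  0.001,  0.002]), 'tau': array([  0.001, -62.545,   0.05 , -39.16 ,   0.016,   0.01 ,   0.   ]), 'position': array([ 0.263, -0.567,  0.247]), 'ee_rot': array([ 0.976,  0.216, -0.   , -0.001]), 'ft_force': array([ 0.004,  0.928, -0.782]), 'torque': array([ 0.002,  0.008, -0.093]), 'grasp_force': np.float64(0.0), 'grip_width': np.float64(0.997)}
[[ 0.907   0.4212 -0.0007]
 [ 0.4212 -0.907   0.0013]
 [-0.0001 -0.0015 -1.    ]]
lid [372. 173.] 0.62 [ 0.6542 -0.0979  0.066 ]
knob_center [373. 174.] 0.75 [ 0.648  -0.0985  0.081 ]
knob_center [445. 264.] 0.6 [ 0.4385 -0.2596  0.081 ]
medium_tab [253. 322.] 0.6 [0.3088 0.1807 0.07  ]
medium_tab [238. 202.] 0.59 [0.5874 0.2178 0.07  ]
medium_tab [244. 259.] 0.56 [0.452  0.2021 0.07  ]
small_tab [446. 264.] 0.56 [ 0.4382 -0.2637  0.073 ]
medium_center [238. 204.] 0.95 [0.5901 0.2237 0.027 ]
medium_center [240. 259.] 0.88 [0.4556 0.2168 0.027 ]
medium_center [255. 316.] 0.6 [0.3203 0.1808 0.027 ]
small_center [450. 261.] 0.84 [ 0.4488 -0.2818  0.028 ]
wheel_center [333. 267.] 0.89 [ 0.437  -0.0029  0.022 ]
driver [174. 181.] 0.94 [0.6494 0.3818 0.015 ]
{'mtx': array([[410.278 ,   0.    , 313.1414],
       [  0.    , 410.278 , 239.9519],
       [  0.    ,   0.    ,   1.    ]]), 'tool_from_camera': array([[-0.0013, -0.9614, -0.2752,  0.0695],
       [ 1.    , -0.0011, -0.0008, -0.0007],
       [ 0.0005, -0.2752,  0.9614, -0.1256],
       [ 0.    ,  0.    ,  0.    ,  1.    ]])}
```

View pics/top0.png

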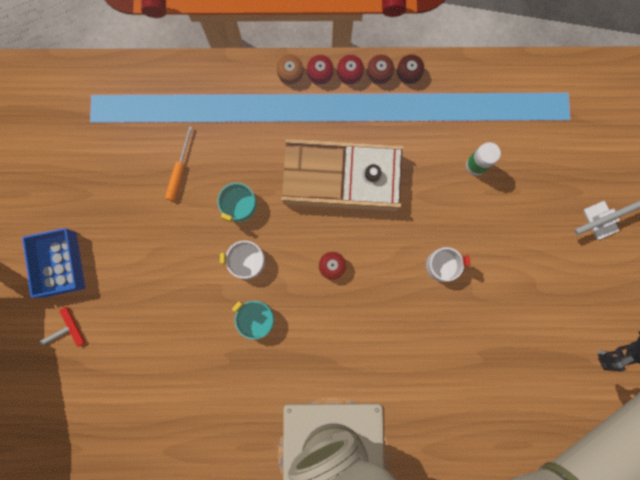

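View pics/scene0.png

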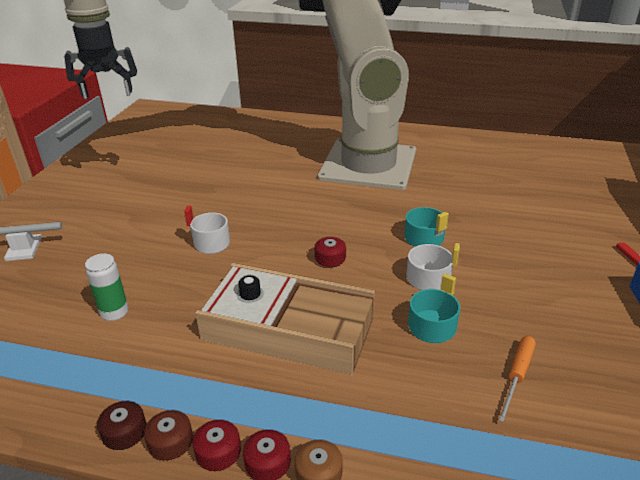

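The medium tin (white, yellow tab) is at (244,260) with its tab at (222,258). The small tin is at (446,264) with its tab at (467,261). The knob is at (373,173), and the lid opens to the image left, about +y. The turquoise tins at (237,202) and (255,320) are decoys. Next I'll move above the knob.

```bash
python3 -m inch '[[[0.546,-0.262,0.02,0,0,-1.1,-0.2],[0.546,-0.262,0.02,0,0,-1.1,-0.2],[0.546,-0.262,0.02,0,0,-1.1,-0.2],[0.546,-0.262,0.02,0,0,-1.1,-0.2],[0.546,-0.262,0.02,0,0,-1.1,-0.2],[0.546,-0.262,0.02,0,0,-1.1,-0.2],[0.546,-0.262,0.02,0,0,-1.1,-0.2],[0.546,-0.262,0.02,0,0,-1.1,-0.2],[0.546,-0.262,0.02,0,0,-1.1,-0.2],[0.546,-0.262,0.02,0,0,-1.1,-0.2]]]' 40
cat >> h.py <<'E'
def goto(X,ang,o=None):
    """print shift/turn needed to bring TCP to X with tool x heading ang"""
    o=o or sensors.get_obs();R=Ro.from_quat(o["ee_rot"]).as_matrix()
    c,s=np.cos(ang),np.sin(ang);G=np.array([[c,s,0],[s,-c,0],[0,0,-1.]])
    print("shift",np.round(R.T@(np.array(X)-o["position"]),4),"turn",np.round(Ro.from_matrix(R.T@G).as_rotvec(),4))
E
python3 -c "
from h import *
o=sensors.get_obs();print(o['clock'],o['joint_pos'].round(3));goto([.648,-.0985,.225],1.535)"
```

```text
clock: 1.6
position: [0.5819, -0.1795, 0.2321]
ee_rot: [0.72, 0.694, 0.0, 0.0]
ft_force: [0.5, -0.1, 0.2]
grip_width: 0.604
grasp_force: 0.0
1.6 [ 0.599  0.344 -0.473  1.51   0.159  1.325  0.075]
shift [0.0834 0.0631 0.0071] turn [ 0.0006  0.0004 -0.0006]
```

```bash
python3 -m inch '[[[0.083,0.063,0.007,0,0,0,-0.2],[0.083,0.063,0.007,0,0,0,-0.2],[0.083,0.063,0.007,0,0,0,-0.2],[0.083,0.063,0.007,0,0,0,-0.2]]]'
python3 - <<'E'
from h import *
o=sensors.get_obs();im=imaging.camera("wrist");cv2.imwrite("pics/w1.png",im)
for l in ["knob_center","lid"]:
    for r in spotter.look_for(l,"wrist")[:2]: print(l,r,ray("wrist",r["pixel"],.081,o))
E
```

```text
clock: 2.0
position: [0.6473, -0.0983, 0.2242]
ee_rot: [0.719, 0.695, 0.0, -0.0]
ft_force: [-0.4, -0.5, -0.4]
grip_width: 0.602
grasp_force: 0.0
knob_center {'pixel': [320.5, 211.8], 'conf': 0.86} [ 0.65180932 -0.08530891  0.081     ]
lid {'pixel': [319.3, 209.1], 'conf': 0.77} [ 0.65106183 -0.08344535  0.081     ]
```

View pics/w1.png

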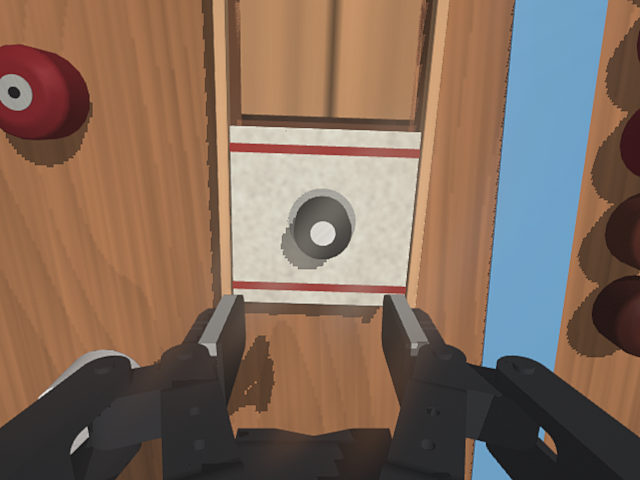

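The knob's white cap is at (322,233). The lid's corners are at (230,126), (420,132), (405,305) and (232,302). The solid half is toward the image top, which is tool +x.

```bash
python3 - <<'E'
from h import *
o=sensors.get_obs()
k=ray("wrist",[322,233],.096,o);print("knob",k)
C=[ray("wrist",p,.066,o) for p in [(230,126),(420,132),(405,305),(232,302)]]
print(np.round(C,4),"mid",np.mean(C,0))
d=(C[0]+C[1]-C[2]-C[3]);print("dir",np.arctan2(d[1],d[0]),np.linalg.norm(d)/2)
w=C[1]-C[0];print(np.linalg.norm(w),np.arctan2(w[1],w[0])+np.pi/2); 
for p in [(245,147.5,'x')]:pass
a=ray("wrist",(231,147),.066,o);b=ray("wrist",(418,154),.066,o);w=b-a;print("stripe",np.arctan2(w[1],w[0])+np.pi/2)
a=ray("wrist",(231,286),.066,o);b=ray("wrist",(406,290),.066,o);w=b-a;print("stripe",np.arctan2(w[1],w[0])+np.pi/2)
goto([k[0],k[1],.087],1.535)
E
```

```text
knob [ 0.65126663 -0.10046964  0.096     ]
[[ 0.5927 -0.0321  0.066 ]
 [ 0.7197 -0.0411  0.066 ]
 [ 0.7124 -0.1674  0.066 ]
 [ 0.582  -0.1597  0.066 ]] mid [ 0.65170646 -0.1000853   0.066     ]
dir 1.5001140368128758 0.12728744079549745
0.1272974479934477 1.5006278446410204
stripe 1.4944472901582346
stripe 1.5062814502344815
shift [0.0022 0.0049 0.1379] turn [-0.      0.0012 -0.0026]
```

```bash
python3 -m inch '[[[0.002,0.005,0.05,0,0,0.037,-0.2],[0.002,0.005,0.1,0,0,0.037,-0.2],[0.002,0.005,0.13,0,0,0.037,-0.2],[0.002,0.005,0.137,0,0,0.037,-0.2],[0.002,0.005,0.137,0,0,0.037,0.6],[0.002,0.005,0.137,0,0,0.037,0.6],[0.002,0.005,0.137,0,0,0.037,0.6],[0.002,0.005,0.137,0,0,0.037,0.6]]]' 40
python3 -m inch '[[[0.004,0,0,0,0,0,0.6],[0.009,0,0,0,0,0,0.6],[0.009,0,0,0,0,0,0.6]]]'
```

```text
clock: 2.95
position: [0.6527, -0.1001, 0.0885]
ee_rot: [0.733, 0.68, 0.001, 0.001]
ft_force: [9.1, -2.2, -20.1]
grip_width: 0.424
grasp_force: 42.9
clock: 3.25
position: [0.6533, -0.0902, 0.0885]
ee_rot: [0.733, 0.681, 0.001, 0.001]
ft_force: [9.0, 0.5, -18.7]
grip_width: 0.426
grasp_force: 42.9
```

```bash
python3 -m inch '[[[0.015,0,-0.002,0,0,0,0.6],[0.03,0,-0.002,0,0,0,0.6],[0.045,0,-0.002,0,0,0,0.6],[0.06,0,-0.002,0,0,0,0.6],[0.075,0,-0.002,0,0,0,0.6],[0.09,0,-0.002,0,0,0,0.6],[0.105,0,-0.002,0,0,0,0.6],[0.12,0,-0.002,0,0,0,0.6],[0.13,0,-0.002,0,0,0,0.6],[0.134,0,-0.002,0,0,0,0.6]]]'
python3 -m inch '[[[0.002,0,0,0,0,0,0.6],[0.002,0,0,0,0,0,0.6]]]'
```

```text
clock: 4.25
position: [0.6621, 0.04, 0.0886]
ee_rot: [0.733, 0.68, -0.002, 0.001]
ft_force: [5.2, -15.1, -24.0]
grip_width: 0.425
grasp_force: 46.4
clock: 4.45
position: [0.6621, 0.0399, 0.0886]
ee_rot: [0.734, 0.679, -0.003, 0.002]
ft_force: [5.0, -11.8, -23.9]
grip_width: 0.423
grasp_force: 46.4
```

```bash
python3 -m inch '[[[-0.001,0,0,0,0,0,-0.2],[-0.001,0,0,0,0,0,-0.2],[-0.001,0,0,0,0,0,-0.2],[-0.001,0,-0.04,0,0,0,-0.2],[-0.01,0,-0.09,0,0,0,-0.2],[-0.06,0,-0.136,0,0,0,-0.2],[-0.1,0,-0.136,0,0,0,-0.2],[-0.14,0,-0.136,0,0,0,-0.2],[-0.14,0,-0.136,0,0,0,-0.2],[-0.14,0,-0.136,0,0,0,-0.2]]]'
python3 - <<'E'
from h import *
o=sensors.get_obs();im=imaging.camera("wrist");cv2.imwrite("pics/w2.png",im)
for l in ["knob_center","large_center","well"]:
    for r in spotter.look_for(l,"wrist")[:2]: print(l,r,ray("wrist",r["pixel"],.03,o))
E
```

```text
clock: 5.45
position: [0.6524, -0.0945, 0.227]
ee_rot: [0.733, 0.68, 0.001, 0.001]
ft_force: [0.2, 0.3, -0.0]
grip_width: 0.598
grasp_force: 0.0
knob_center {'pixel': [312.4, 59.0], 'conf': 0.67} [0.66018073 0.02005469 0.03      ]
large_center {'pixel': [315.2, 215.1], 'conf': 0.61} [ 0.65352255 -0.09568958  0.03      ]
well {'pixel': [311.9, 114.7], 'conf': 0.66} [ 0.65683391 -0.01849768  0.03      ]
```

View pics/w2.png

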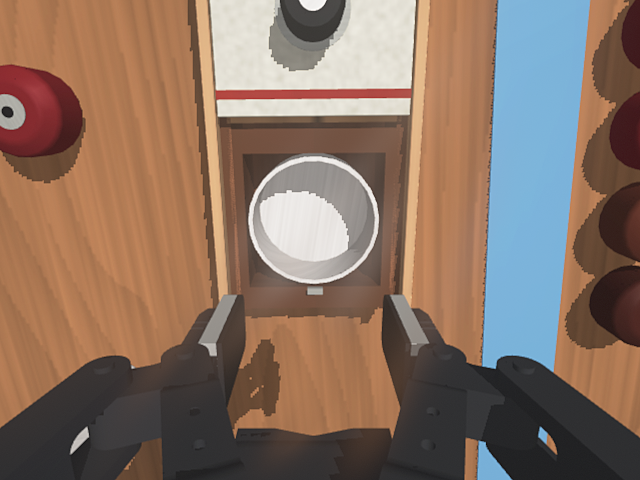

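The lid is open (clock 5.45 s). The large tin's rim is centred near (313,219) and spans about 248–379 in columns and 153–285 in rows.

```bash
cat >> h.py <<'E'
from scipy.optimize import least_squares
def rim(im,box,z,o,r,guess,sat=60,val=110):
    """outer rim circle of a grey tin in the wrist picture: hull of low-saturation pixels in box, then fit centre of circle radius r at z"""
    hsv=cv2.cvtColor(im,cv2.COLOR_BGR2HSV);m=((hsv[...,1]<sat)&(hsv[...,2]>val)).astype(np.uint8)
    k=np.zeros_like(m);x0,y0,x1,y1=box;k[y0:y1,x0:x1]=1;m=cv2.morphologyEx(m*k,cv2.MORPH_OPEN,np.ones((3,3)))
    n,l,st,_=cv2.connectedComponentsWithStats(m);b=1+np.argmax(st[1:,4])
    c=max(cv2.findContours((l==b).astype(np.uint8),cv2.RETR_EXTERNAL,cv2.CHAIN_APPROX_NONE)[0],key=len)
    h=cv2.convexHull(c)[:,0];P=np.array([ray("wrist",p,z,o)[:2] for p in h])
    f=least_squares(lambda q:np.hypot(*(P-q[:2]).T)-q[2],[*guess,r],loss="soft_l1",f_scale=.001)
    print("bbox",st[b],"centre",f.x.round(4),"rms",np.sqrt(np.mean(f.fun**2)).round(5),"n",len(h));return f.x
E
python3 - <<'E'
from h import *
o=sensors.get_obs();im=cv2.imread("pics/w2.png")
rim(im,(235,140,395,286),.053,o,.049,(.653,-.1))
print("TCP",o["position"],o["joint_pos"].round(2))
# tins from top picture
mt=ray("top",(222,258),.07);mc=ray("top",(244.5,260),.053);st=ray("top",(467,261),.073);sc=ray("top",(446,265),.056)
print("med",mt,mc,"ang",np.arctan2(*(mt-mc)[1::-1]),"small",st,sc,np.arctan2(*(st-sc)[1::-1]))
goto([mt[0],mt[1]-.02,.26],0.0)
E
```

```text
bbox [  248   153   131   131 13432] centre [ 0.6518 -0.0922  0.0494] rms 0.00131 n 46
TCP [ 0.65245735 -0.09136892  0.22614862] [ 0.42  0.46 -0.48  1.37  0.21  1.36 -0.14]
med [0.4552653  0.25386158 0.07      ] [0.45171854 0.20394976 0.053     ] ang 1.4998550898662404 small [ 0.44483341 -0.31190934  0.073     ] [ 0.43707469 -0.2668956   0.056     ] -1.4001101821012312
shift [ 0.3106 -0.2195 -0.0337] turn [-2.0000e-04 -1.0000e-03  1.5006e+00]
```

```bash
python3 -m inch '[[[0.31,-0.22,-0.03,0,0,-1.57,-0.4],[0.31,-0.22,-0.03,0,0,-1.57,-0.4],[0.31,-0.22,-0.03,0,0,-1.57,-0.4],[0.31,-0.22,-0.03,0,0,-1.57,-0.4],[0.31,-0.22,-0.03,0,0,-1.57,-0.4],[0.31,-0.22,-0.03,0,0,-1.57,-0.4],[0.31,-0.22,-0.03,0,0,-1.57,-0.4],[0.31,-0.22,-0.03,0,0,-1.57,-0.4],[0.31,-0.22,-0.03,0,0,-1.57,-0.4],[0.31,-0.22,-0.03,0,0,-1.57,-0.4]]]'
python3 -c "
from h import *
print(sensors.get_obs()['joint_pos'].round(2));goto([.455,.234,.26],3.07)"
```

```text
clock: 6.65
position: [0.4541, 0.234, 0.2562]
ee_rot: [0.066, 0.998, -0.0, 0.0]
ft_force: [0.7, -0.4, 0.6]
grip_width: 0.703
grasp_force: 0.0
[ 0.27  0.16 -0.91  1.71  0.13  1.33  0.77]
shift [-0.0009  0.0001 -0.0038] turn [-0.0001  0.0009 -0.0612]
```

```bash
python3 -m inch '[[[0,0,-0.001,0,0,-0.061,-0.4],[0,0,-0.001,0,0,-0.061,-0.4],[0,0,-0.001,0,0,-0.061,-0.4]]]'
python3 - <<'E'
from h import *
o=sensors.get_obs();im=imaging.camera("wrist");cv2.imwrite("pics/w3.png",im)
np.save("o3.npy",o,allow_pickle=True)
for l,z in [("medium_tab",.07),("medium_center",.0265)]:
    for r in spotter.look_for(l,"wrist")[:3]: print(l,r,ray("wrist",r["pixel"],z,o))
hsv=cv2.cvtColor(im,cv2.COLOR_BGR2HSV);m=cv2.inRange(hsv,(20,120,80),(34,255,255))
n,l,s,c=cv2.connectedComponentsWithStats(m)
for i in range(1,n):
    if s[i,4]>80: print("yellow",s[i],c[i])
E
```

```text
clock: 6.95
position: [0.4551, 0.2324, 0.2569]
ee_rot: [0.042, 0.999, -0.0, 0.0]
ft_force: [0.4, -0.6, 0.9]
grip_width: 0.699
grasp_force: 0.0
medium_tab {'pixel': [321.3, 348.8], 'conf': 0.68} [0.57160211 0.23002079 0.07      ]
medium_tab {'pixel': [234.5, 41.4], 'conf': 0.57} [0.32628061 0.18899017 0.07      ]
medium_tab {'pixel': [283.7, 209.4], 'conf': 0.55} [0.44761564 0.2106266  0.07      ]
medium_center {'pixel': [282.1, 212.9], 'conf': 0.9} [0.45943136 0.20498043 0.0265    ]
medium_center {'pixel': [232.1, 39.8], 'conf': 0.69} [0.31687608 0.18034203 0.0265    ]
medium_center {'pixel': [321.7, 352.3], 'conf': 0.68} [0.60154135 0.22890124 0.0265    ]
yellow [263  44  33  43 761] [279.27989488  64.68068331]
yellow [334 203  14  31 367] [340.373297   218.41689373]
yellow [322 306  32  38 816] [336.84313725 324.82720588]
```

View pics/w3.png

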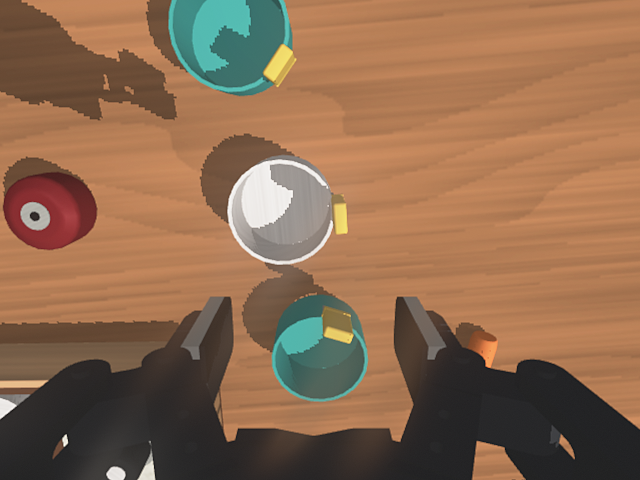

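The medium tin's rim is centred near (281,211) and its tab is at (341,218). Both turquoise decoys are clear of the grasp.

```bash
python3 - <<'E'
from h import *
o=np.load("o3.npy",allow_pickle=True).item();im=cv2.imread("pics/w3.png")
c=rim(im,(222,150,334,270),.053,o,.044,(.455,.205))
hsv=cv2.cvtColor(im,cv2.COLOR_BGR2HSV);m=cv2.inRange(hsv,(18,90,60),(36,255,255));m[:180]=0;m[250:]=0
ct=max(cv2.findContours(m,0,1)[0],key=cv2.contourArea);print(cv2.boundingRect(ct),cv2.minAreaRect(ct))
b=im[195:240:4,330:352];
for z in (.087,.07):
  t=ray("wrist",(341,218),z,o);d=t[:2]-c[:2];print(z,t,"r",np.hypot(*d),"ang",np.arctan2(d[1],d[0]))
for a in (1.4,1.45,1.5,1.55,1.6):
  u=np.array([np.cos(a),np.sin(a)]);v=np.array([-u[1],u[0]])
  print(a,[proj("wrist",[*(c[:2]+r*u+w*v),.087],o).round(0).tolist() for r,w in((.0415,.012),(.0515,.012),(.0515,-.012),(.0415,-.012))])
E
```

```text
bbox [ 227  155  106  110 9134] centre [0.453  0.2069 0.0448] rms 0.00106 n 50
(331, 194, 17, 40) ((339.0863342285156, 213.7942657470703), (39.2462158203125, 14.434622764587402), 86.18592071533203)
0.087 [0.45421033 0.25361823 0.087     ] r 0.04673635931991861 ang 1.5451991037108432
0.07 [0.45822386 0.25447839 0.07      ] r 0.0478655659477708 ang 1.4617396028954213
1.4 [[335.0, 211.0], [349.0, 212.0], [345.0, 243.0], [332.0, 242.0]]
1.45 [[335.0, 208.0], [348.0, 208.0], [346.0, 240.0], [333.0, 239.0]]
1.5 [[334.0, 205.0], [348.0, 205.0], [347.0, 236.0], [334.0, 237.0]]
1.55 [[333.0, 202.0], [347.0, 201.0], [348.0, 233.0], [335.0, 234.0]]
1.6 [[332.0, 199.0], [346.0, 198.0], [349.0, 230.0], [335.0, 231.0]]
```

```bash
python3 -c "
from h import *
goto([.4549,.2534,.077],3.10)"
```

```text
shift [0.0022 0.0214 0.1798] turn [-0.0001  0.0001 -0.042 ]
```

```bash
python3 -m inch '[[[0.002,0.021,0.04,0,0,-0.042,0.2],[0.002,0.021,0.09,0,0,-0.042,0.2],[0.002,0.021,0.14,0,0,-0.042,0.2],[0.002,0.021,0.17,0,0,-0.042,0.2],[0.002,0.021,0.18,0,0,-0.042,0.2],[0.002,0.021,0.18,0,0,-0.042,0.2],[0.002,0.021,0.18,0,0,-0.042,0.9],[0.002,0.021,0.18,0,0,-0.042,0.9],[0.002,0.021,0.18,0,0,-0.042,0.9],[0.002,0.021,0.18,0,0,-0.042,0.9]]]' 50
```

```text
clock: 8.1
position: [0.4565, 0.2531, 0.0788]
ee_rot: [0.021, 1.0, 0.0, 0.002]
ft_force: [0.0, -1.3, 5.9]
grip_width: 0.108
grasp_force: 50.5
```

```bash
python3 -m inch '[[[0,0,-0.01,0,0,0,0.9],[0,0,-0.03,0,0,0,0.9],[0,0,-0.06,0,0,0,0.9],[0,0,-0.09,0,0,0,0.9],[0,0,-0.12,0,0,0,0.9],[0,0,-0.14,0,0,0,0.9],[0,0,-0.15,0,0,0,0.9],[0,0,-0.15,0,0,0,0.9]]]'
python3 -c "
from h import *
goto([.655,-.0489,.225],3.07)"
```

```text
clock: 8.9
position: [0.4556, 0.2532, 0.2283]
ee_rot: [0.02, 1.0, 0.0, 0.001]
ft_force: [-0.0, -0.0, -2.2]
grip_width: 0.105
grasp_force: 49.2
shift [-0.2116 -0.2937  0.0037] turn [0.0007 0.0026 0.0307]
```

```bash
python3 -m inch '[[[-0.01,-0.015,0,0,0,0.01,0.9],[-0.03,-0.042,0,0,0,0.03,0.9],[-0.055,-0.076,0,0,0,0.03,0.9],[-0.08,-0.111,0,0,0,0.03,0.9],[-0.105,-0.146,0,0,0,0.03,0.9],[-0.13,-0.18,0,0,0,0.03,0.9],[-0.155,-0.215,0,0,0,0.03,0.9],[-0.18,-0.25,0,0,0,0.03,0.9],[-0.2,-0.278,0,0,0,0.03,0.9],[-0.21,-0.292,0,0,0,0.03,0.9]]]'
python3 -m inch '[[[0,-0.001,0,0,0,0,0.9],[0,-0.001,0,0,0,0,0.9],[0,-0.001,0,0,0,0,0.9],[0,-0.001,0,0,0,0,0.9]]]'
python3 - <<'E'
from h import *
o=sensors.get_obs();np.save("o4.npy",o,allow_pickle=True)
im=imaging.camera("wrist");cv2.imwrite("pics/w4.png",im);cv2.imwrite("pics/s4.png",imaging.camera("scene"))
print(o["position"],o["joint_pos"].round(2));goto([.655,-.0489,.225],3.07)
E
```

```text
clock: 9.9
position: [0.6535, -0.053, 0.2241]
ee_rot: [0.038, 0.999, -0.001, -0.002]
ft_force: [0.3, 0.1, -2.3]
grip_width: 0.104
grasp_force: 49.2
clock: 10.3
position: [0.6526, -0.0474, 0.2267]
ee_rot: [0.035, 0.999, 0.0, -0.0]
ft_force: [-0.1, 0.1, -2.5]
grip_width: 0.099
grasp_force: 49.2
[ 0.65259295 -0.04744816  0.22674055] [ 0.5   0.5  -0.71  1.38  0.32  1.38  1.3 ]
shift [-0.0023 -0.0009  0.002 ] turn [-0.0002  0.0002  0.0019]
```

View pics/w4.png

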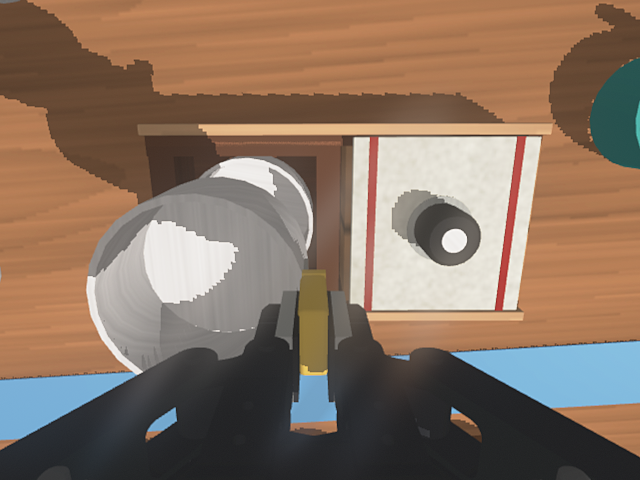

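The held medium tin's rim is at lower left (left edge about (88,280)). The large tin shows behind it, with its top at about (250,157) and its right edge at about (313,215). Next I'll overlay the predicted circles to check both offsets.

```bash
python3 - <<'E'
from h import *
o=np.load("o4.npy",allow_pickle=True).item();im=cv2.imread("pics/w4.png")
R=Ro.from_quat(o["ee_rot"]).as_matrix()
med=o["position"]-.0465*R[:,1]+.0258*R[:,2];print("med rim centre",med)
th=np.linspace(0,2*np.pi,200)
def circ(c,r,col):
    P=np.array([proj("wrist",[c[0]+r*np.cos(t),c[1]+r*np.sin(t),c[2]],o) for t in th])
    cv2.polylines(im,[np.round(P*8).astype(np.int32)],True,col,1,cv2.LINE_AA,3)
circ((.6517,-.0953,.053),.049,(0,0,255));circ(med,.044,(0,200,0))
cv2.imwrite("pics/w4o.png",cv2.resize(im[130:400,60:420],None,fx=2,fy=2))
E
```

```text
med rim centre [ 0.64937427 -0.09383653  0.20094038]
```

View pics/w4o.png

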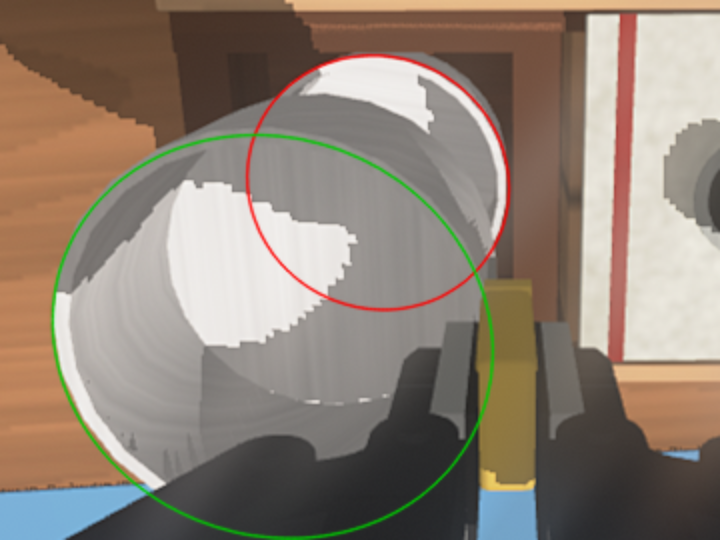

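The overlay agrees with both rims to about 1 mm. I'll lower to just above the rim and correct there.

```bash
python3 -m inch '[[[-0.002,-0.001,0.02,0,0,0,0.9],[-0.002,-0.001,0.05,0,0,0,0.9],[-0.002,-0.001,0.075,0,0,0,0.9],[-0.002,-0.001,0.085,0,0,0,0.9],[-0.002,-0.001,0.085,0,0,0,0.9],[-0.002,-0.001,0.085,0,0,0,0.9],[-0.002,-0.001,0.085,0,0,0,0.9]]]'
python3 -c "
from h import *
o=sensors.get_obs();print(o['position'],o['joint_velocities'].round(3));goto([.655,-.0489,.140],3.07)"
```

```text
clock: 11.1
position: [0.6558, -0.0495, 0.1436]
ee_rot: [0.035, 0.999, -0.0, 0.001]
ft_force: [0.9, 0.7, -1.5]
grip_width: 0.107
grasp_force: 49.2
[ 0.65578766 -0.04946644  0.14356607] [-0.    -0.     0.002  0.002  0.001 -0.002 -0.001]
shift [0.0008 0.0005 0.0036] turn [-0.      0.0025  0.0009]
```

```bash
python3 -m inch '[[[0.001,0.0005,0.004,0,0.002,0,0.9],[0.001,0.0005,0.008,0,0.002,0,0.9],[0.001,0.0005,0.012,0,0.002,0,0.9],[0.001,0.0005,0.016,0,0.002,0,0.9],[0.001,0.0005,0.02,0,0.002,0,0.9],[0.001,0.0005,0.02,0,0.002,0,0.9]]]'
```

```text
clock: 11.7
position: [0.6564, -0.0489, 0.1246]
ee_rot: [0.035, 0.999, -0.0, 0.002]
ft_force: [3.8, 0.4, 12.5]
grip_width: 0.104
grasp_force: 52.2
```

```bash
python3 -m inch '[[[-0.0015,0,-0.002,0,0,0,0.9],[-0.0015,0,-0.002,0,0,0,0.9],[-0.0015,0,-0.002,0,0,0,0.9]]]'
python3 -m inch '[[[0,0,0.003,0,0,0,0.9],[0,0,0.006,0,0,0,0.9],[0,0,0.006,0,0,0,0.9]]]'
```

```text
clock: 12.0
position: [0.6559, -0.0493, 0.1238]
ee_rot: [0.035, 0.999, 0.0, -0.0]
ft_force: [3.7, -0.3, 1.3]
grip_width: 0.108
grasp_force: 49.9
clock: 12.3
position: [0.6557, -0.0493, 0.1173]
ee_rot: [0.035, 0.999, 0.0, -0.001]
ft_force: [5.1, -0.3, -2.0]
grip_width: 0.106
grasp_force: 49.7
```

```bash
python3 -m inch '[[[-0.001,0,0.006,0,0,0,0.9],[-0.001,0,0.012,0,0,0,0.9],[-0.001,0,0.018,0,0,0,0.9],[-0.001,0,0.022,0,0,0,0.9],[-0.001,0,0.024,0,0,0,0.9],[-0.001,0,0.024,0,0,0,0.9]]]'
python3 -m inch '[[[0,0,0.002,0,0,0,0.9],[0,0,0.004,0,0,0,0.9],[0,0,0.006,0,0,0,0.9],[0,0,0.006,0,0,0,0.9]]]'
```

```text
clock: 12.9
position: [0.6561, -0.0493, 0.0932]
ee_rot: [0.035, 0.999, 0.0, -0.001]
ft_force: [2.5, -1.0, -2.7]
grip_width: 0.108
grasp_force: 49.3
clock: 13.3
position: [0.6563, -0.0491, 0.0881]
ee_rot: [0.035, 0.999, -0.0, -0.001]
ft_force: [-0.4, 0.7, 2.4]
grip_width: 0.112
grasp_force: 50.2
```

```bash
python3 -m inch '[[[0,0,0.001,0,0,0,0.9],[0,0,0.001,0,0,0,0.9]]]'
python3 -m inch '[[[0,0,0,0,0,0,0.5],[0,0,0,0,0,0,0.5],[0,0,0,0,0,0,0.5],[0,0,-0.01,0,0,0,0.5],[0,0,-0.04,0,0,0,0.5],[0,0,-0.09,0,0,0,0.5],[0,0,-0.14,0,0,0,0.5],[0,0,-0.15,0,0,0,0.5],[0,0,-0.15,0,0,0,0.5],[0,0,-0.15,0,0,0,0.5]]]'
python3 - <<'E'
from h import *
o=sensors.get_obs();np.save("o5.npy",o,allow_pickle=True)
im=imaging.camera("wrist");cv2.imwrite("pics/w5.png",im);cv2.imwrite("pics/s5.png",imaging.camera("scene"))
print(o["position"]);goto([.4448-.004,-.29,.26],0.17)
E
```

```text
clock: 13.5
position: [0.6564, -0.0488, 0.0878]
ee_rot: [0.035, 0.999, -0.0, -0.001]
ft_force: [-2.9, 0.8, 9.7]
grip_width: 0.105
grasp_force: 51.2
clock: 14.5
position: [0.6562, -0.0494, 0.2358]
ee_rot: [0.035, 0.999, -0.0, -0.002]
ft_force: [0.7, -0.0, -0.1]
grip_width: 0.25
grasp_force: 0.0
[ 0.6562019  -0.04939228  0.23576643]
shift [ 0.1977 -0.2551 -0.0242] turn [-7.1000e-03 -6.0000e-04  2.9008e+00]
```

View pics/w5.png

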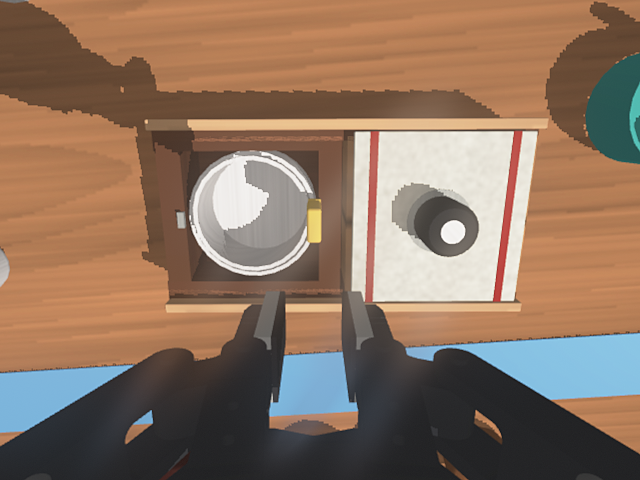

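The medium tin is nested concentrically in the large one, at about (253,213) with its tab at (314,220). The lid is still open. Next is the small tin.

```bash
python3 -m inch '[[[0.198,-0.255,-0.02,0,0,-0.24,0.2],[0.198,-0.255,-0.02,0,0,-0.24,0.2],[0.198,-0.255,-0.02,0,0,-0.24,0.2],[0.198,-0.255,-0.02,0,0,-0.24,0.2],[0.198,-0.255,-0.02,0,0,-0.24,0.2],[0.198,-0.255,-0.02,0,0,-0.24,0.2],[0.198,-0.255,-0.02,0,0,-0.24,0.2],[0.198,-0.255,-0.02,0,0,-0.24,0.2],[0.198,-0.255,-0.02,0,0,-0.24,0.2],[0.198,-0.255,-0.02,0,0,-0.24,0.2]]]'
python3 -m inch '[[[0,0,0,0,0,0,0.2],[0,0,0,0,0,0,0.2],[0,0,0,0,0,0,0.2]]]'
python3 - <<'E'
from h import *
o5=np.load("o5.npy",allow_pickle=True).item()
rim(cv2.imread("pics/w5.png"),(184,140,308,285),.053,o5,.049,(.653,-.095))
o=sensors.get_obs();np.save("o6.npy",o,allow_pickle=True)
im=imaging.camera("wrist");cv2.imwrite("pics/w6.png",im)
print(o["position"],o["joint_pos"].round(2))
hsv=cv2.cvtColor(im,cv2.COLOR_BGR2HSV);m=cv2.inRange(hsv,(0,150,60),(6,255,255))|cv2.inRange(hsv,(174,150,60),(180,255,255))
n,l,s,c=cv2.connectedComponentsWithStats(m)
for i in range(1,n):
    if s[i,4]>80: print("red",s[i],c[i])
for r in spotter.look_for("small_center","wrist")[:2]:print(r)
for r in spotter.look_for("small_tab","wrist")[:2]:print(r)
E
```

```text
clock: 15.6
position: [0.4418, -0.2883, 0.2565]
ee_rot: [-0.086, 0.996, 0.001, -0.001]
ft_force: [0.5, 0.2, 0.3]
grip_width: 0.401
grasp_force: 0.0
clock: 15.9
position: [0.4416, -0.2891, 0.2571]
ee_rot: [-0.085, 0.996, 0.0, -0.001]
ft_force: [-0.7, -0.8, 0.0]
grip_width: 0.397
grasp_force: 0.0
bbox [  189   150   119   126 12428] centre [ 0.65   -0.0939  0.05  ] rms 0.00098 n 41
[ 0.44159665 -0.28909662  0.25710076] [ 1.11  0.17 -0.69  1.67  0.11  1.34  2.15]
red [279 200  15  40 426] [286.06807512 222.58215962]
red [ 576  219   64   76 3367] [610.65221265 255.96970597]
{'pixel': [336.5, 209.9], 'conf': 0.85}
{'pixel': [515.9, 424.6], 'conf': 0.33}
{'pixel': [334.2, 214.9], 'conf': 0.82}
```

View pics/w6.png

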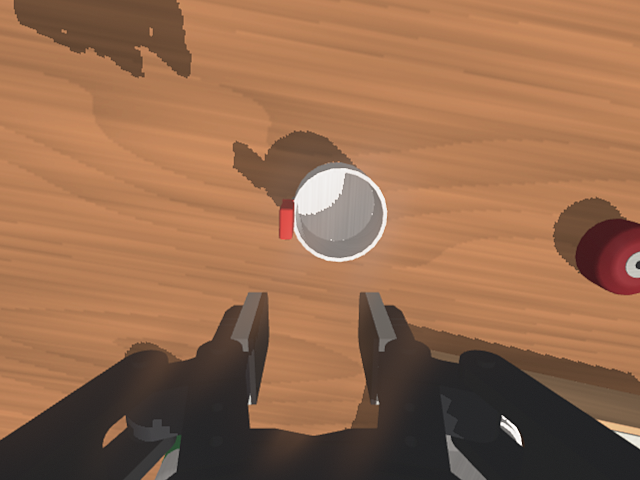

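The small tin's rim is centred near (340,214), and the red tab's top is near (286,224).

```bash
python3 - <<'E'
from h import *
o=np.load("o6.npy",allow_pickle=True).item();im=cv2.imread("pics/w6.png")
c=rim(im,(294,155,395,268),.056,o,.039,(.44,-.267))
hsv=cv2.cvtColor(im,cv2.COLOR_BGR2HSV);m=cv2.inRange(hsv,(0,150,180),(6,255,255))|cv2.inRange(hsv,(174,150,180),(180,255,255));m[:,400:]=0
ct=max(cv2.findContours(m,0,1)[0],key=cv2.contourArea);print(cv2.boundingRect(ct),cv2.minAreaRect(ct))
for a in (-1.5,-1.45,-1.4,-1.35,-1.3):
  u=np.array([np.cos(a),np.sin(a)]);v=np.array([-u[1],u[0]])
  print(a,(c[:2]+.0415*u).round(4),[proj("wrist",[*(c[:2]+r*u+w*v),.09],o).round(0).tolist() for r,w in((.0365,.012),(.0465,.012),(.0465,-.012),(.0365,-.012))])
E
```

```text
bbox [ 294  163   93   99 7344] centre [ 0.4391 -0.268   0.0401] rms 0.00098 n 39
(280, 210, 13, 30) ((286.0, 224.5), (29.0, 12.0), 90.0)
-1.5 [ 0.4421 -0.3094] [[290.0, 235.0], [277.0, 234.0], [279.0, 202.0], [293.0, 203.0]]
-1.45 [ 0.4441 -0.3092] [[291.0, 237.0], [277.0, 237.0], [278.0, 205.0], [292.0, 206.0]]
-1.4 [ 0.4462 -0.3089] [[291.0, 240.0], [278.0, 240.0], [277.0, 208.0], [291.0, 208.0]]
-1.35 [ 0.4482 -0.3085] [[292.0, 242.0], [279.0, 243.0], [277.0, 211.0], [290.0, 211.0]]
-1.3 [ 0.4502 -0.308 ] [[293.0, 244.0], [280.0, 246.0], [276.0, 214.0], [290.0, 213.0]]
```

```bash
python3 -c "
from h import *
goto([.446,-.3082,.080],3.312)"
```

```text
shift [-0.0018 -0.0193  0.1772] turn [ 0.0004 -0.0018 -0.0008]
```

```bash
python3 -m inch '[[[-0.002,-0.019,0.04,0,0,0,0.2],[-0.002,-0.019,0.09,0,0,0,0.2],[-0.002,-0.019,0.14,0,0,0,0.2],[-0.002,-0.019,0.17,0,0,0,0.2],[-0.002,-0.019,0.177,0,0,0,0.2],[-0.002,-0.019,0.177,0,0,0,0.2],[-0.002,-0.019,0.177,0,0,0,0.9],[-0.002,-0.019,0.177,0,0,0,0.9],[-0.002,-0.019,0.177,0,0,0,0.9],[-0.002,-0.019,0.177,0,0,0,0.9]]]' 50
python3 -m inch '[[[0,0,-0.01,0,0,0,0.9],[0,0,-0.03,0,0,0,0.9],[0,0,-0.06,0,0,0,0.9],[0,0,-0.09,0,0,0,0.9],[0,0,-0.12,0,0,0,0.9],[0,0,-0.14,0,0,0,0.9],[0,0,-0.15,0,0,0,0.9],[0,0,-0.15,0,0,0,0.9]]]'
python3 -c "
from h import *
u=np.array([np.cos(-1.64),np.sin(-1.64)]);t=np.array([.6528,-.095])+.0415*u;print(t)
goto([*t,.23],3.072)"
```

```text
clock: 17.05
position: [0.4473, -0.3088, 0.0824]
ee_rot: [-0.084, 0.996, -0.001, 0.0]
ft_force: [-0.9, 0.4, 8.1]
grip_width: 0.104
grasp_force: 52.8
clock: 17.85
position: [0.4468, -0.3083, 0.2318]
ee_rot: [-0.084, 0.996, -0.001, -0.0]
ft_force: [-0.0, -0.6, -2.2]
grip_width: 0.102
grasp_force: 51.5
[ 0.64993034 -0.13640066]
shift [-0.2292  0.1353  0.0015] turn [-1.800e-03 -2.000e-04  2.387e-01]
```

```bash
python3 -m inch '[[[-0.01,0.006,0,0,0,0.02,0.9],[-0.035,0.02,0,0,0,0.08,0.9],[-0.063,0.037,0,0,0,0.14,0.9],[-0.091,0.054,0,0,0,0.2,0.9],[-0.119,0.07,0,0,0,0.238,0.9],[-0.147,0.087,0,0,0,0.238,0.9],[-0.175,0.103,0,0,0,0.238,0.9],[-0.2,0.118,0,0,0,0.238,0.9],[-0.222,0.131,0,0,0,0.238,0.9],[-0.229,0.135,0,0,0,0.238,0.9]]]'
python3 -m inch '[[[0,0,0,0,0,0,0.9],[0,0,0,0,0,0,0.9],[0,0,0,0,0,0,0.9],[0,0,0,0,0,0,0.9]]]'
python3 - <<'E'
from h import *
o=sensors.get_obs();im=imaging.camera("wrist")
goto([.6499,-.1364,.150],3.072)
R=Ro.from_quat(o["ee_rot"]).as_matrix()
sm=o["position"]+.0415*R[:,1]+.0264*R[:,2];print("small rim centre",sm,o["position"])
th=np.linspace(0,2*np.pi,200)
def circ(c,r,col):
    P=np.array([proj("wrist",[c[0]+r*np.cos(t),c[1]+r*np.sin(t),c[2]],o) for t in th])
    cv2.polylines(im,[np.round(P*8).astype(np.int32)],True,col,1,cv2.LINE_AA,3)
circ((.653,-.095,.061),.044,(0,0,255));circ((.652,-.095,.053),.049,(255,0,0));circ(sm,.039,(0,200,0))
cv2.imwrite("pics/w7o.png",cv2.resize(im[110:400,240:600],None,fx=2,fy=2))
E
```

```text
clock: 18.85
position: [0.6501, -0.1332, 0.2279]
ee_rot: [0.033, 0.999, 0.001, -0.002]
ft_force: [0.1, -0.8, -1.1]
grip_width: 0.109
grasp_force: 51.5
clock: 19.25
position: [0.6488, -0.1377, 0.2299]
ee_rot: [0.035, 0.999, -0.0, -0.001]
ft_force: [-0.1, 0.5, -1.4]
grip_width: 0.104
grasp_force: 51.5
shift [-0.0011  0.0012  0.08  ] turn [-0.0006 -0.0019 -0.0006]
small rim centre [ 0.65161702 -0.09627231  0.20346909] [ 0.64875284 -0.13765259  0.22990163]
```

View pics/w7o.png

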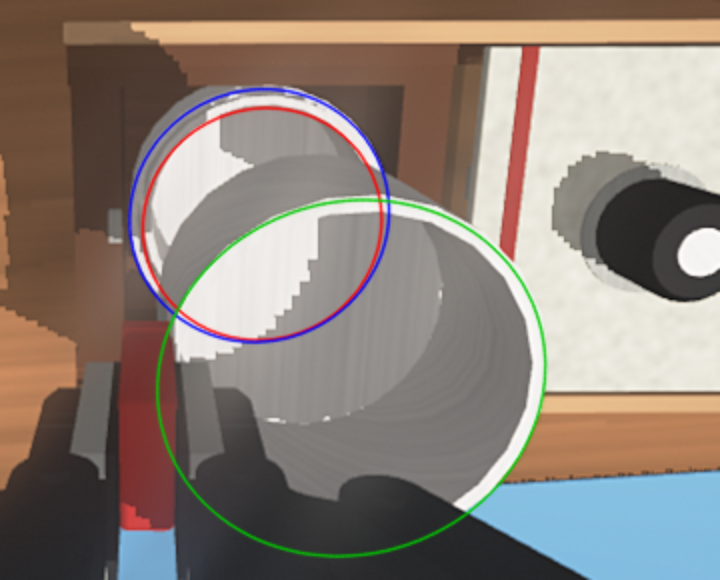

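The small tin's rim matches the green prediction. The medium rim sits about 1–1.5 mm toward −x of the red circle, which fits the offset in how its tab was grasped. I'll target (0.651,−0.095) for the small tin's centre.

```bash
python3 -m inch '[[[-0.001,0.001,0.02,0,0,0,0.9],[-0.001,0.001,0.05,0,0,0,0.9],[-0.001,0.001,0.07,0,0,0,0.9],[-0.001,0.001,0.08,0,0,0,0.9],[-0.001,0.001,0.08,0,0,0,0.9],[-0.001,0.001,0.08,0,0,0,0.9],[-0.001,0.001,0.08,0,0,0,0.9]]]'
python3 -c "
from h import *
goto([.6495,-.1364,.150],3.072)"
```

```text
clock: 20.0
position: [0.6509, -0.1355, 0.1513]
ee_rot: [0.034, 0.999, -0.0, 0.0]
ft_force: [-0.1, 0.3, -1.8]
grip_width: 0.102
grasp_force: 51.5
shift [ 0.0013 -0.001   0.0013] turn [-0.0003  0.0001  0.0007]
```

```bash
python3 -m inch '[[[0.001,-0.001,0.004,0,0,0,0.9],[0.001,-0.001,0.008,0,0,0,0.9],[0.001,-0.001,0.011,0,0,0,0.9],[0.001,-0.001,0.013,0,0,0,0.9],[0.001,-0.001,0.013,0,0,0,0.9]]]'
```

```text
clock: 20.5
position: [0.6489, -0.1363, 0.1363]
ee_rot: [0.034, 0.999, 0.0, -0.001]
ft_force: [-0.4, -0.6, -1.9]
grip_width: 0.1
grasp_force: 51.5
```

It entered with no contact, so I'll continue down.

```bash
python3 -m inch '[[[0,0,0.005,0,0,0,0.9],[0,0,0.01,0,0,0,0.9],[0,0,0.015,0,0,0,0.9],[0,0,0.018,0,0,0,0.9],[0,0,0.018,0,0,0,0.9]]]'
python3 -m inch '[[[0,0,0.005,0,0,0,0.9],[0,0,0.01,0,0,0,0.9],[0,0,0.015,0,0,0,0.9],[0,0,0.019,0,0,0,0.9],[0,0,0.021,0,0,0,0.9],[0,0,0.022,0,0,0,0.9],[0,0,0.022,0,0,0,0.9]]]'
```

```text
clock: 21.0
position: [0.6488, -0.1364, 0.1181]
ee_rot: [0.034, 0.999, 0.0, -0.001]
ft_force: [-1.2, 0.2, -2.0]
grip_width: 0.108
grasp_force: 51.5
clock: 21.7
position: [0.6491, -0.1364, 0.0968]
ee_rot: [0.034, 0.999, 0.0, -0.001]
ft_force: [0.2, 0.4, -1.7]
grip_width: 0.108
grasp_force: 51.5
```

```bash
python3 -m inch '[[[0,0,0.002,0,0,0,0.9],[0,0,0.003,0,0,0,0.9],[0,0,0.004,0,0,0,0.9],[0,0,0.004,0,0,0,0.9]]]'
```

```text
clock: 22.1
position: [0.6491, -0.1366, 0.0935]
ee_rot: [0.034, 0.999, -0.0, -0.001]
ft_force: [-2.7, 0.7, 4.6]
grip_width: 0.107
grasp_force: 52.3
```

Contact came at z = 0.0935, as expected for fully home. I'll release, retreat and check.

```bash
python3 -m inch '[[[0,0,0,0,0,0,0.5],[0,0,0,0,0,0,0.5],[0,0,0,0,0,0,0.5],[0,0,-0.01,0,0,0,0.5],[0,0,-0.04,0,0,0,0.5],[0,0,-0.09,0,0,0,0.5],[0,0,-0.14,0,0,0,0.5],[0,0,-0.15,0,0,0,0.5],[0,0,-0.15,0,0,0,0.5],[0,0,-0.15,0,0,0,0.5]]]'
python3 - <<'E'
from h import *
w=imaging.camera("wrist");s=imaging.camera("scene")
cv2.imwrite("pics/end.png",np.hstack([w[100:340,130:530],cv2.resize(s[240:385,180:420],(400,240))]))
E
```

```text
clock: 23.1
position: [0.6489, -0.1364, 0.2418]
ee_rot: [0.034, 0.999, -0.0, -0.002]
ft_force: [0.0, 0.5, -0.5]
grip_width: 0.249
grasp_force: 0.0
```

View pics/end.png

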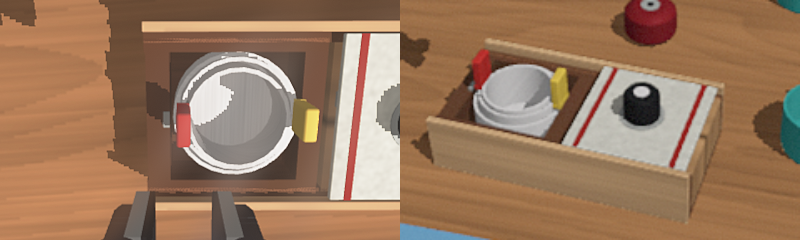

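The three tins are nested upright with their tabs on opposite sides (red at (182,125), yellow at (305,120)). The lid is open and the gripper is clear, so I'll hand in.

```bash
python3 -c "
from workcell import order
print(order.hand_in())"
```

```text
the job is handed in; nothing more can be done
None
```

The job is handed in at about 23 s: the lid slid fully open without twisting the knob, and the medium tin, then the small one, are down inside the large tin, upright and fully home by contact height and the final picture.

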